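# Clamp the magnifier arm on the finds trolley

### The arm

A 7-joint arm with a two-finger parallel gripper is mounted at the origin on the work surface. World frame = base frame: x ahead of the robot, y to its left, z up, the work surface at z = 0. Lengths are in mm, angles in rad, forces in N, time in s.
With the tool pointing down it reaches from about 425 to 950 mm from the base axis. Payload 4.7 kg.
Tool frame: the origin (TCP) lies at the very end of the fingers, on their centre line; the grasp point (between the pads) lies 19 mm behind it (r.tcp_to_grasp is the distance from the TCP to the grasp point, in mm); x points along the fingers, z is the direction in which the jaws open and shut, and the axes are right-handed (so a half turn about x gives the same grasp; the last joint's range is limited). The gripper opens to 87 mm and grips with 3 to 60 N. Pads are 19 mm wide; open, the fingers measure 117 mm over their backs; the gripper's body (75 mm by 190 mm) begins 51 mm behind the grasp point.
Start: joints at [-1.368, 0.469, -0.049, 1.532, 0.024, 1.141, -0.082], TCP at [155.024, 656.975, 222.573] pointing down, gripper open.
Joint ranges: [-2.59, 2.59], [-0.33, 1.99], [-1.39, 1.29], [0.1, 2.45], [-1.04, 4.18], [0.21, 1.99], [-2.66, 2.66]. Speed limits (rad/s): [2.57, 2.57, 3.14, 3.14, 3.14, 3.14, 3.14].

### API

Orientations are given as a unit quaternion [x, y, z, w].
In Python, from rig import get_state, read_camera, camera_model, workorder, r gives the robot as it stands. The module is installed in compiled form; this text tells all that it offers.
- The arm moves only by the tool servo_tool, never from a script. Its argument "plan" is a list that holds one entry, the list of rows, each a list of 7 numbers: the turn, a rotation vector about the tool's x, y, z in rad, then the shift along the tool's x, y, z in mm, then the finger opening in mm, from 0 to 87. A call has 1 to 12 rows; each row is the pose to reach, as a shift and turn from the pose commanded when the call began, along the tool's axes at that moment; what a row does not reach only later rows make up. A row lasts 1/8 s, in which the tool goes at most 62.5 mm and 10.7 degrees, less where a joint would pass 70% of its speed; a pose out of reach is approached as far as the arm can. A call with a gripper value outside its range is refused whole. The fingers move at their own pace and stop on an object; "squeeze" is the grip in N (left out, the last holds). Time passes only in rows, so rows that repeat a pose let the fingers close. It gives the time, the measured TCP pose, the force and the opening at its end, in the units of the state.
- get_state(): the state, without advancing time (a new reading comes with each control period).
- read_camera(name): name is "side" or "top"; returns the picture (420x560x3 uint8, blue, green, red); there is no depth.
- camera_model(name): a dict with "fovy" (degrees; the focal length in pixels is half the picture's height over the tangent of half this angle, whatever the lens; pixels are square), "cx", "cy" (the principal point, pixels), "R" (3x3) and "t" (3): a world point X has camera coordinates R X + t. Camera axes: x right, y down, z forward; pixel columns grow to the right and rows downward; lengths in mm; the calibration is good to about 2 mm. A picture is of the moment at which its call begins. camera_model takes no time and is no camera call.
- workorder.job_done(): hands the job in, once; it reports no verdict.
The state is a dict: "clock": time; "q": joint angles; "joint_vel": joint speeds; "joint_torque": joint torques, N m; "position": TCP position; "tcp_rot": TCP orientation; "force": force on the tool from outside, world axes, zero at the start; "wrist_torque": the same for the moment, N m; "gripper_width": finger opening in mm.
Only numpy, scipy, OpenCV 4.12 (cv2) and the standard library are available. Lean on these libraries where they do the work, as an engineer would, in place of code of your own. Each camera call takes 0.05 s, during which the arm holds its last target.

### The job

On the steel-legged trolley stand two identical clamps, each with a sliding tube pulled out and its cam lever open. On the one whose tube carries the round magnifier lens, slide the tube in until its black collar meets the clamp block, and only then flip the cam lever over its centre, fully down on the other side, to lock the tube. Leave the arm with the flat rectangular plate as it is.

Things in the scene. Friction and masses are not known exactly. Their poses are not given: they have to be found in the camera images.
- lens_clamp: Fixed clamp of the round-lens arm (black ring, 97 mm). Origin: centre of the underside of its 120 x 90 x 10 mm base plate, on the table; z up, x the way its tube pulls out to the lens. Aluminium block on it: x -40..40, y -22..22, top z 71 mm, two hinge cheeks to z 98 mm. The lever's hinge axis is parallel to x, through x -20, y 0, z 85 mm.
- lens_tube (a joint): How far the lens tube is pulled out, m: 0 = fully home, black collar against the block; at most 0.12, starts at 0.05 to 0.09. It slides along the clamp's x at z 45 mm against about 3 N of friction and stays where it is left.
- lens_post (a point): On the axis of the upright steel post on the lens tube's collar, for gripping or pushing: 14 mm diameter, from z 57 to 125 mm; this point is at z 110 mm, at clamp x = 49 mm + tube value, y = 0. The collar is 34 mm across.
- lens_lever (a joint): Angle of the lens clamp's cam lever, rad: 0 = fully open, leaning 60 degrees from vertical to clamp +y (starts 0.1 to 0.5); 1.05 = upright; 2.45 = closed, lying 10 degrees above level to clamp -y. At d from the hinge it lies at y = d sin(1.05 - value), z = 85 mm + d cos(1.05 - value). The cam resists, at most about 0.3 N m near 1.0, up to its centre at 1.75, then snaps shut and stays.
- lens_lever_end (a point): Middle of the free end of that lever: a black bar 16 mm wide (along clamp x) and 9 mm thick, 85 mm from hinge axis to this end, centred on clamp x = -20 mm.
- plate_post (a point): The other arm, to be left alone: point on the axis of the same upright post on the tube that carries a flat 90 x 70 mm steel plate, at z 110 mm.
- plate_lever_end (a point): End of the cam lever of the other arm's clamp, to be left alone (same sizes; it also starts open).

How it is judged (in metres and radians):
On the way, in this order (a step that is already met when the one before it is completed fails the run):
1. the lens tube is home (within 10 mm) while its lever is still open (not yet past straight up) (value of joint lens_tube below 0.01 m and value of joint lens_lever below 1.05 rad), for 0.2 s.
2. the lens clamp's lever is flipped over and closed (value of joint lens_lever above 2.25 rad), for 0.2 s.
At the end, for the whole second after the job is handed in: The lens tube is home within 12 mm, its lever is closed (beyond 2.25 rad, that is within 11 degrees of its stop), both at rest, and the other arm's tube (12 mm) and lever end (30 mm) are where they were (value of joint lens_tube below 0.012 m and value of joint lens_lever above 2.25 rad and velocity of joint lens_lever below 0.1 rad/s and velocity of joint lens_tube below 0.02 m/s and distance of plate_post from where it was at the start of the episode below 0.012 m and distance of plate_lever_end from where it was at the start of the episode below 0.03 m); the robot touches nothing.
It fails at once if the other arm's tube is slid or its lever thrown (distance of plate_post from where it was at the start of the episode above 0.02 m or distance of plate_lever_end from where it was at the start of the episode above 0.06 m).
It also fails if it takes over 51 s, if anything falls off the work surface, if the arm or the gripper's body presses on something with over 40 N, if the wrist force passes 120 N, or if a joint passes its speed limit or range.

## Working session

There is one attempt and no reset: what is moved stays moved. The work goes in short steps, Python scripts to look and compute and a tool call to move; the robot and the scene stay as the last step left them, time stands still between calls to the robot, and variables do not carry over. Pictures are saved under pics/ and viewed, and the job is handed in when it is done.

Besides the shell and the picture viewer there is one more tool, called after "Request:" as name([rows], argument=value, ...), one row to a line, values as JSON. servo_tool: Moves the arm, as the interface text tells. Its arguments: {"type":"object","properties":{"plan":{"type":"array"},"squeeze":{"type":"number"}},"required":["plan"]}

```bash
mkdir -p pics; ls; python3 - <<'E'
from rig import *
import cv2
for n in("side","top"):
    cv2.imwrite(f"pics/{n}0.png",read_camera(n)); print(camera_model(n))
print(get_state())
E
```

```text
pics
{'fovy': 50.815986187856225, 'cx': 279.3054291011733, 'cy': 209.3612168609982, 'R': array([[-0.9732047 , -0.22879265, -0.02294628],
       [-0.1078226 ,  0.54221346, -0.83329398],
       [ 0.20309332, -0.80849149, -0.5523537 ]]), 't': array([510.60880989, 140.86643303, 728.25411711])}
{'fovy': 50.76745365479729, 'cx': 282.91603246000886, 'cy': 208.17056723096283, 'R': array([[ 0.02841199, -0.99940695, -0.01945536],
       [-0.98884258, -0.02525376, -0.14680802],
       [ 0.14622964,  0.02340939, -0.98897366]]), 't': array([ 31.98662852, 512.88495862, 916.63620247])}
{'clock': 0.1, 'q': array([-1.36791188,  0.46937312, -0.04859224,  1.53355711,  0.02410472,
        1.1409729 , -0.08229436]), 'joint_vel': array([-8.98702189e-04, -1.06629335e-03,  1.01702353e-04, -2.58730993e-03,
       -6.56158426e-04,  5.10699511e-04, -9.53058777e-05]), 'joint_torque': array([ 6.81825859e-04, -5.09169495e+01, -8.13710480e-02, -2.36828935e+01,
       -6.15415815e-02,  3.44460527e-02,  5.16061800e-05]), 'position': array([154.9260326 , 656.4425294 , 221.60338422]), 'tcp_rot': array([-0.43923456,  0.55491874,  0.43844291,  0.55399099]), 'force': array([-0.99677624,  0.66467774, -0.66663835]), 'wrist_torque': array([ 0.00562562,  0.05458325, -0.02106503]), 'gripper_width': 86.73131067085512}
```

View pics/side0.png

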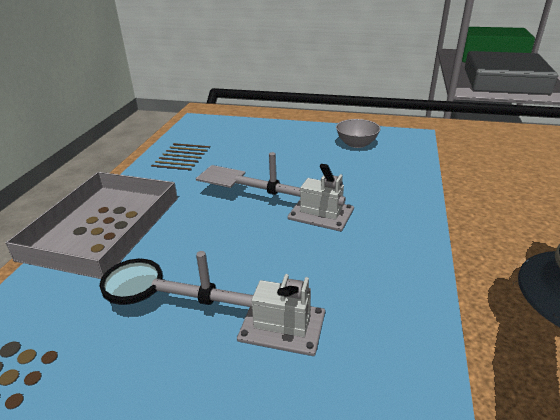

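View pics/top0.png

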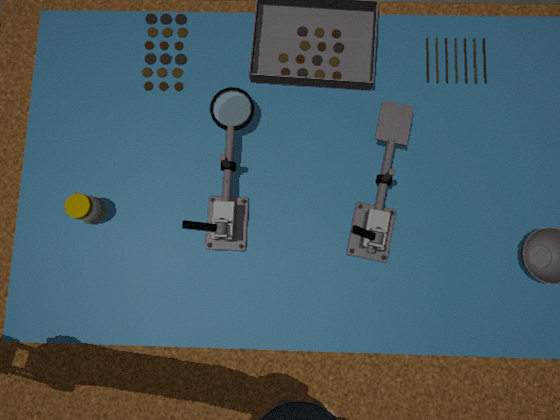

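```bash
python3 - <<'E'
import cv2
a=cv2.imread("pics/top0.png")[80:260,170:270]; b=cv2.imread("pics/side0.png")[235:355,90:335]
cv2.imwrite("pics/t1.png",cv2.resize(a,None,fx=3.3,fy=3.3,interpolation=2)); cv2.imwrite("pics/s1.png",cv2.resize(b,None,fx=3.2,fy=3.2,interpolation=2))
E
```

```text
(no output)
```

View pics/t1.png

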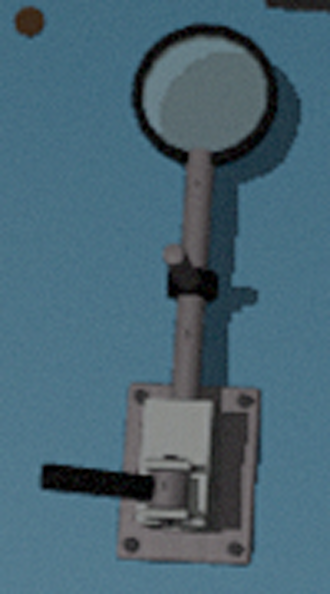

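View pics/s1.png

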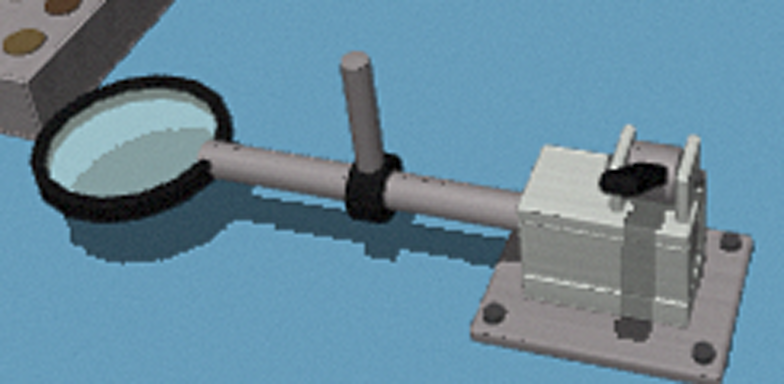

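```bash
cat > h.py <<'E'
import numpy as np
from rig import *
from scipy.optimize import least_squares
from scipy.spatial.transform import Rotation as Ro
def proj(n,X):
    m=camera_model(n);f=210/np.tan(np.radians(m["fovy"]/2))
    c=m["R"]@X+m["t"];return np.array([m["cx"]+f*c[0]/c[2],m["cy"]+f*c[1]/c[2]])
def W(p,l):
    c,s=np.cos(p[2]),np.sin(p[2]);return np.array([p[0]+c*l[0]-s*l[1],p[1]+s*l[0]+c*l[1],l[2]])
E
python3 - <<'E'
from h import *
T=lambda u,v:("top",np.array([u/3.3+170,v/3.3+80])); S=lambda u,v:("side",np.array([u/3.2+90,v/3.2+235]))
obs=[(T(132,384),(60,45,10)),(T(262,388),(60,-45,10)),(T(250,565),(-60,-45,10)),(T(118,560),(-60,45,10)),
(S(720,380),(-60,45,8)),(S(472,335),(60,45,8)),(S(752,240),(-60,-45,10)),
(T(173,254),"post"),(S(355,60),"post"),(T(42,478),"lev"),(S(618,184),"lev")]
def loc(p,l):
    if l=="post":return (49+p[3],0,125)
    if l=="lev":return(-20,85*np.sin(1.05-p[4]),85+85*np.cos(1.05-p[4]))
    return l
def f(p): return np.concatenate([proj(o[0],W(p,loc(p,l)))-o[1] for o,l in obs])
r_=least_squares(f,[400,150,0,70,.3],loss="soft_l1",x_scale=[100,100,.1,10,.1])
p=r_.x;print(p,f(p).reshape(-1,2).round(1).tolist())
for l in ((-20,0,85),loc(p,"lev"),loc(p,"post"),(49,0,110)):print(W(p,l))
s=get_state();print(Ro.from_quat(s["tcp_rot"]).as_matrix().round(3),s["position"])
# plate clamp
np.save("p.npy",p)
E
```

```text
[ 4.79109752e+02  1.70204035e+02 -1.65393031e-02  7.13451525e+01
  1.60216468e-01] [[-1.7, -0.6], [-1.0, -0.2], [-0.4, 0.0], [-1.2, -0.2], [0.8, -0.7], [-1.0, -1.7], [0.9, -3.0], [-0.3, -0.1], [0.1, -1.0], [-0.6, -0.3], [0.5, -0.1]]
[459.11248777 170.53480607  85.        ]
[460.20468554 236.56528973 138.51431894]
[599.43844507 168.21370088 125.        ]
[528.10305056 169.39364618 110.        ]
[[-0.    -0.973  0.23 ]
 [-0.002  0.23   0.973]
 [-1.    -0.    -0.002]] [154.9260326  656.4425294  221.60338422]
```

Request:
servo_tool([
  [[-0.018,0,0,0,-45.4,-31.1,87],[-0.036,0,0,0,-90.8,-62.2,87],[-0.054,0,0,0,-136.2,-93.3,87],[-0.072,0,0,0,-181.6,-124.4,87],[-0.09,0,0,0,-227,-155.5,87],[-0.108,0,0,0,-272.4,-186.6,87],[-0.126,0,0,0,-317.8,-217.7,87],[-0.144,0,0,0,-363.2,-248.8,87],[-0.162,0,0,0,-408.6,-279.9,87],[-0.18,0,0,0,-454,-311,87],[-0.198,0,0,0,-499.4,-342.1,87],[-0.2155,0,0,0,-545,-373,87]],
])

```text
clock: 1.6
position: [600.5, 167.4, 222.2]
tcp_rot: [-0.496, 0.504, 0.496, 0.504]
force: [0.3, 0.1, -0.2]
gripper_width: 87.1
```

Request:
servo_tool([
  [[0,0,0,30,0,0,87],[0,0,0,60,0,0,87],[0,0,0,90,0,0,87],[0,0,0,115,0,0,87],[0,0,0,127,0,0,87],[0,0,0,127,0,0,40],[0,0,0,127,0,0,30],[0,0,0,127,0,0,5],[0,0,0,127,0,0,5],[0,0,0,127,0,0,5],[0,0,0,127,0,0,5],[0,0,0,127,0,0,5]],
], squeeze=15)

```text
clock: 3.1
position: [599.8, 168.8, 95.5]
tcp_rot: [-0.496, 0.504, 0.496, 0.504]
force: [-0.1, -0.4, 0.2]
gripper_width: 25.0
```

```bash
python3 - <<'E'
from h import *
import cv2
a=read_camera("top")[80:260,150:290]; b=read_camera("side")[150:355,90:335]
b=cv2.resize(b,None,fx=2,fy=2);a=cv2.resize(a,None,fx=2,fy=2)
h=max(len(a),len(b));o=np.zeros((h,a.shape[1]+b.shape[1],3),np.uint8);o[:len(a),:a.shape[1]]=a;o[:len(b),a.shape[1]:]=b
cv2.imwrite("pics/g1.png",o);s=get_state();print(s["force"],s["gripper_width"],s["position"],Ro.from_quat(s["tcp_rot"]).as_matrix().round(3))
E
```

```text
[-0.52046544 -0.15792723 -0.24911957] 16.79799016425781 [599.73971487 168.73071433  95.47559627] [[-0.    -1.     0.016]
 [ 0.     0.016  1.   ]
 [-1.     0.     0.   ]]
```

View pics/g1.png

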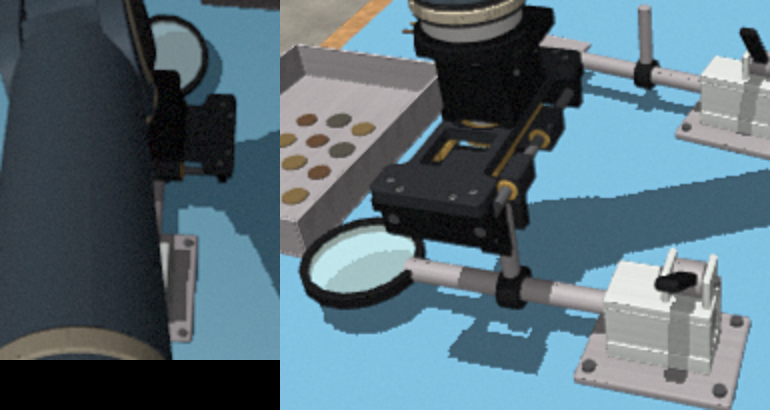

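Request:
servo_tool([
  [[0,0,0,0,0,0,5],[0,0,0,0,0,0,5],[0,0,0,0,0,0,5],[0,0,0,0,5,0,5],[0,0,0,0,12,0,5],[0,0,0,0,20,0,5],[0,0,0,0,28,0,5],[0,0,0,0,36,0,5],[0,0,0,0,44,0,5],[0,0,0,0,52,0,5],[0,0,0,0,60,0,5],[0,0,0,0,64,0,5]],
], squeeze=15)

```text
clock: 4.7
position: [535.0, 169.7, 95.5]
tcp_rot: [-0.496, 0.504, 0.496, 0.504]
force: [3.4, -3.3, -3.5]
gripper_width: 13.4
```

Request:
servo_tool([
  [[0,0,0,0,2,0,5],[0,0,0,0,4,0,5],[0,0,0,0,5,0,5],[0,0,0,0,6,0,5],[0,0,0,0,7,0,5],[0,0,0,0,7,0,5]],
])

```text
clock: 5.45
position: [528.6, 169.8, 95.5]
tcp_rot: [-0.496, 0.504, 0.496, 0.504]
force: [2.9, -3.1, -2.6]
gripper_width: 13.5
```

Continue gently until the stop is felt.

Request:
servo_tool([
  [[0,0,0,0,1,0,5],[0,0,0,0,2,0,5],[0,0,0,0,3,0,5],[0,0,0,0,3,0,5]],
])

```text
clock: 5.95
position: [528.4, 169.8, 95.5]
tcp_rot: [-0.497, 0.503, 0.495, 0.506]
force: [8.7, -2.9, -9.5]
gripper_width: 13.6
```

```bash
python3 - <<'E'
from h import *
import cv2
b=read_camera("side")[180:355,120:335]
cv2.imwrite("pics/g2.png",cv2.resize(b,None,fx=3,fy=3));s=get_state();print(s["force"],s["position"])
E
```

```text
[ 9.75370928 -3.25260305 -9.22201087] [528.39240611 169.85616034  95.54573515]
```

View pics/g2.png

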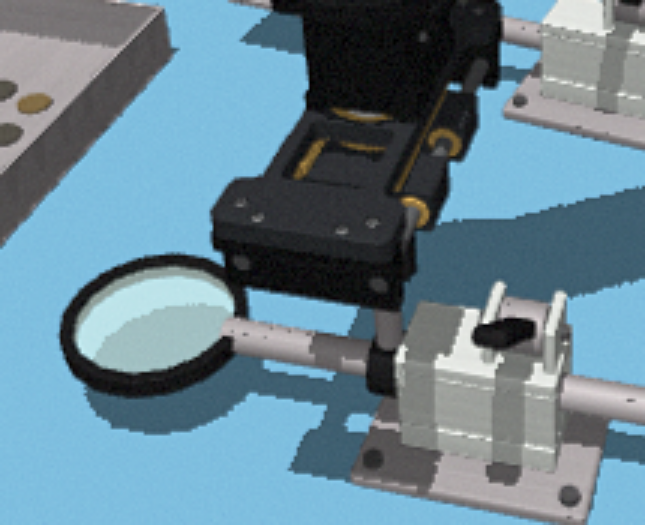

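Request:
servo_tool([
  [[0,0,0,0,-2,0,5],[0,0,0,0,-2,0,30],[0,0,0,0,-2,0,30],[0,0,0,0,-2,0,30],[0,0,0,-20,-2,0,30],[0,0,0,-50,-2,0,30],[0,0,0,-80,-2,0,30],[0,0,0,-110,-2,0,30],[0,0,0,-110,20,30,0],[0,0,0,-110,45,65,0],[0,0,0,-110,68,104,0],[0,0,0,-110,68,104,0]],
])

```text
clock: 7.5
position: [456.6, 279.3, 205.7]
tcp_rot: [-0.497, 0.502, 0.499, 0.502]
force: [0.5, 0.4, 0.1]
gripper_width: 2.2
```

```bash
python3 - <<'E'
from h import *
import cv2
b=read_camera("side")[100:355,120:360]
cv2.imwrite("pics/g3.png",cv2.resize(b,None,fx=2.3,fy=2.3))
b=read_camera("top")[80:320,150:290]
cv2.imwrite("pics/g3t.png",cv2.resize(b,None,fx=2.3,fy=2.3));s=get_state();print(s["force"],s["position"],s["gripper_width"],Ro.from_quat(s["tcp_rot"]).as_matrix().round(3))
E
```

```text
[ 0.49514835 -0.69800154 -0.5819969 ] [459.11697031 275.25716157 205.62847263] 0.8373478260436803 [[-0.    -1.     0.015]
 [-0.     0.015  1.   ]
 [-1.     0.    -0.   ]]
```

View pics/g3.png

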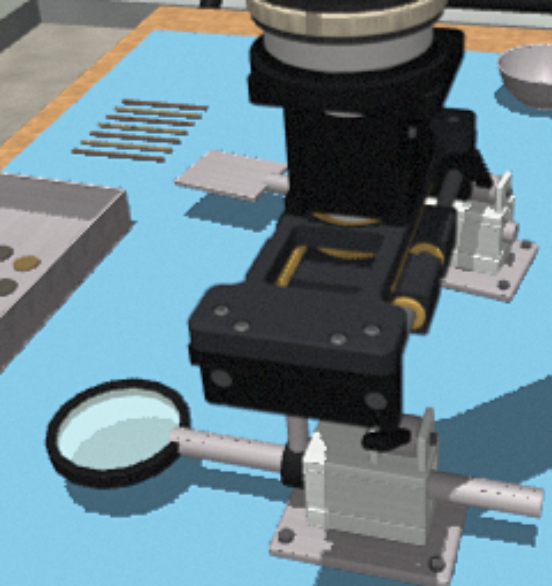

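```bash
python3 - <<'E'
from h import *
s=get_state()
o=np.array([120,100])
for X in ((459,275,205.6),(459,275,276),(460,236.5,138.5),(425,275,276),(490,275,276)): print(X,((proj("side",np.array(X,float))-o)*2.3).round())
E
```

```text
(459, 275, 205.6) [359. 396.]
(459, 275, 276) [354. 275.]
(460, 236.5, 138.5) [377. 443.]
(425, 275, 276) [431. 284.]
(490, 275, 276) [287. 268.]
```

View pics/g3t.png

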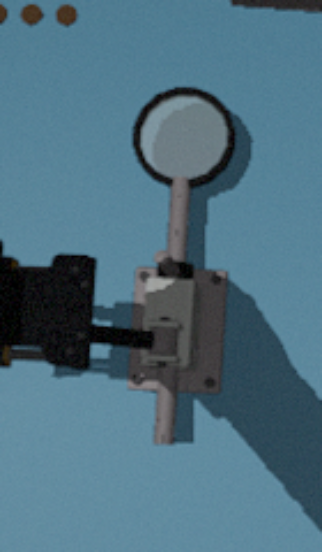

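```bash
python3 - <<'E'
from h import *
o=np.array([120,100])
for dy in (-95,95):
  for dx in (-37,37): 
    X=np.array([459+dx,275+dy,276.]);print(X,((proj("side",X)-o)*2.3).round(),((proj("top",X)-[150,80])*2.3).round())
X=np.array([459,275,205.]);print(((proj("top",X)-[150,80])*2.3).round())
X=np.array([459,260,205.]);print(((proj("top",X)-[150,80])*2.3).round())
E
```

```text
[422. 180. 276.] [470. 179.] [103. 367.]
[496. 180. 276.] [329. 165.] [109. 263.]
[422. 370. 276.] [391. 437.] [-166.  360.]
[496. 370. 276.] [196. 408.] [-156.  256.]
[  3. 323.]
[ 23. 324.]
```

Request:
servo_tool([
  [[0,0,0,30,0,0,0],[0,0,0,60,0,0,0],[0,0,0,80,0,0,0],[0,0,0,84,0,0,0],[0,0,0,84,0,0,0],[0,0,0,84,0,-10,0],[0,0,0,84,0,-20,0],[0,0,0,84,0,-28,0],[0,0,0,84,0,-36,0],[0,0,0,84,0,-44,0],[0,0,0,84,0,-50,0],[0,0,0,84,0,-50,0]],
])

```text
clock: 9.1
position: [461.5, 237.1, 127.6]
tcp_rot: [-0.495, 0.495, 0.499, 0.51]
force: [-4.7, 18.7, 19.0]
gripper_width: 0.2
```

```bash
python3 - <<'E'
from h import *
import cv2
b=read_camera("side")[130:355,120:360]
cv2.imwrite("pics/g4.png",cv2.resize(b,None,fx=2.3,fy=2.3))
s=get_state();print(s["force"],s["position"])
E
```

```text
[-4.66689801 18.35091579 21.12497213] [461.49058826 237.0729726  127.49585491]
```

View pics/g4.png

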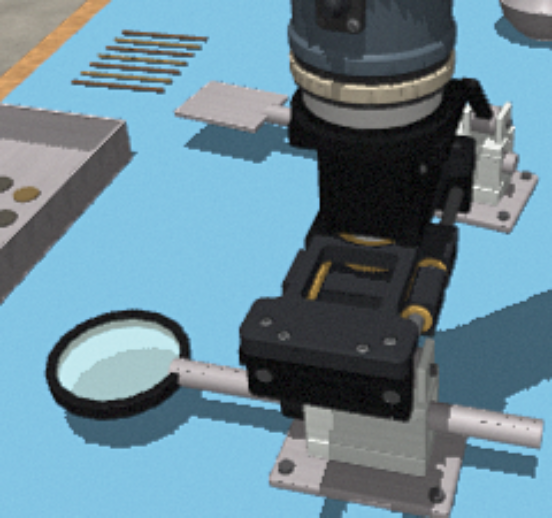

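Request:
servo_tool([
  [[0,0,0,-10,0,12,0],[0,0,0,-10,0,12,0],[0,0,0,-13,0,4,0],[0,0,0,-16,0,-3,0],[0,0,0,-19,0,-9,0],[0,0,0,-22,0,-15,0],[0,0,0,-22,0,-15,0]],
])

```text
clock: 10.02
position: [459.1, 210.7, 144.5]
tcp_rot: [-0.495, 0.503, 0.496, 0.506]
force: [-0.6, 4.0, 7.9]
gripper_width: 0.4
```

```bash
python3 - <<'E'
from h import *
import cv2
b=read_camera("side")[130:355,120:360]
cv2.imwrite("pics/g5.png",cv2.resize(b,None,fx=2.3,fy=2.3))
b=read_camera("top")[130:300,150:300]
cv2.imwrite("pics/g5t.png",cv2.resize(b,None,fx=3.3,fy=3.3))
s=get_state();print(s["force"],s["position"])
E
```

```text
[-0.57365118  3.33788612  8.24159985] [459.20592918 211.03289665 144.48930525]
```

View pics/g5.png

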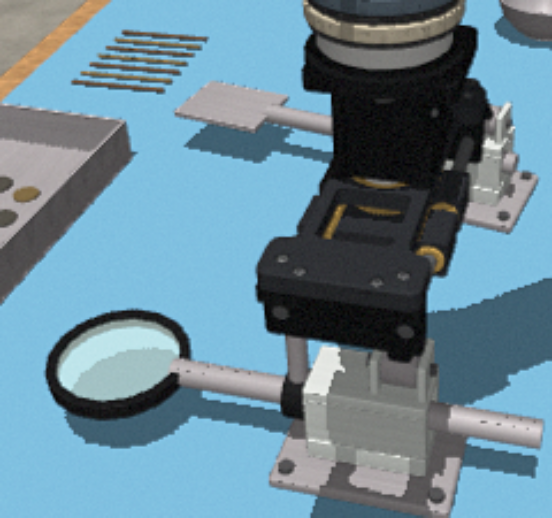

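View pics/g5t.png

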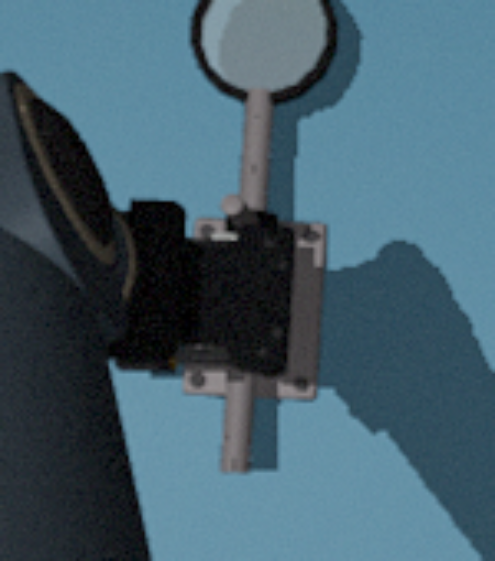

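Request:
servo_tool([
  [[0,0,0,-4,0,-6,0],[0,0,0,-7,0,-13,0],[0,0,0,-9,0,-20,0],[0,0,0,-10,0,-28,0],[0,0,0,-10,0,-36,0],[0,0,0,-8,0,-43,0],[0,0,0,-8,0,-43,0]],
])

```text
clock: 11.0
position: [457.6, 165.8, 151.6]
tcp_rot: [-0.496, 0.505, 0.495, 0.504]
force: [-0.5, 1.8, 1.5]
gripper_width: 0.8
```

```bash
python3 - <<'E'
from h import *
import cv2
b=read_camera("side")[130:355,120:360]
cv2.imwrite("pics/g6.png",cv2.resize(b,None,fx=2.3,fy=2.3))
s=get_state();print(s["force"],s["position"])
E
```

```text
[-0.97112501  2.13576336  1.27895567] [457.72158392 166.16115459 151.59118931]
```

View pics/g6.png

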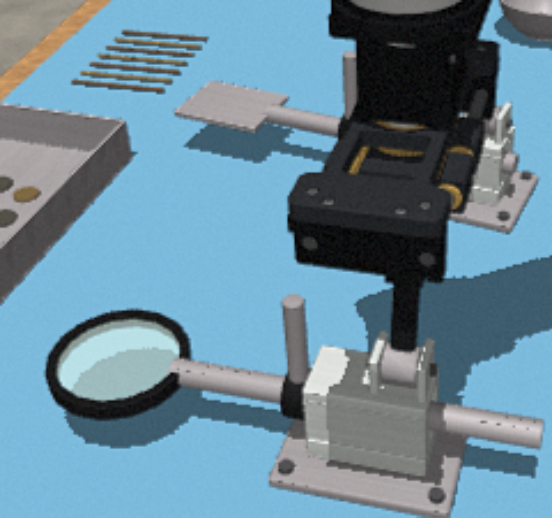

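Request:
servo_tool([
  [[0,0,0,3,0,-7,0],[0,0,0,6,0,-14,0],[0,0,0,10,0,-21,0],[0,0,0,14,0,-28,0],[0,0,0,18,0,-35,0],[0,0,0,22,0,-42,0],[0,0,0,26,0,-48,0],[0,0,0,26,0,-48,0]],
])

```text
clock: 12.05
position: [456.6, 118.3, 125.1]
tcp_rot: [-0.496, 0.505, 0.496, 0.504]
force: [-0.1, -0.5, -0.1]
gripper_width: 0.6
```

```bash
python3 - <<'E'
from h import *
import cv2
b=read_camera("side")[130:355,120:360]
cv2.imwrite("pics/g7.png",cv2.resize(b,None,fx=2.3,fy=2.3))
s=get_state();print(s["force"],s["position"])
E
```

```text
[ 0.24885629 -0.10453494  1.46858238] [456.80981682 118.85722019 125.34153097]
```

View pics/g7.png

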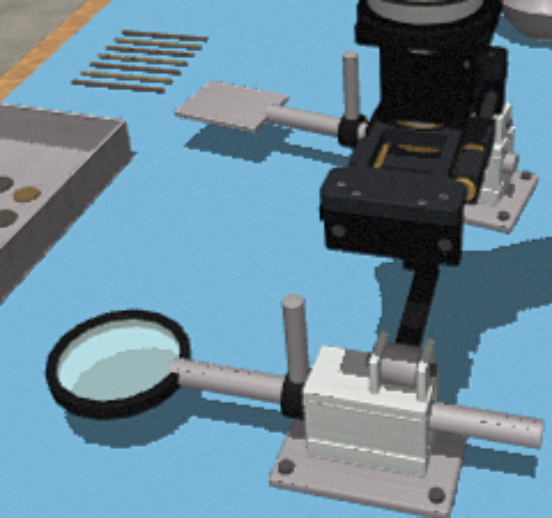

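Request:
servo_tool([
  [[0,0,0,-25,0,0,0],[0,0,0,-50,0,10,0],[0,0,0,-80,0,50,0],[0,0,0,-110,0,100,0],[0,0,0,-130,0,150,0],[0,0,0,-130,0,190,0],[0,0,0,-130,0,190,0]],
])

```text
clock: 12.98
position: [458.8, 313.3, 255.6]
tcp_rot: [-0.497, 0.502, 0.498, 0.503]
force: [0.3, -1.1, 0.2]
gripper_width: 0.5
```

```bash
python3 - <<'E'
from h import *
import cv2
b=read_camera("side")[130:355,120:360]
cv2.imwrite("pics/g8.png",cv2.resize(b,None,fx=2.3,fy=2.3))
b=read_camera("top")[80:320,150:430]
cv2.imwrite("pics/g8t.png",cv2.resize(b,None,fx=2.4,fy=2.4))
s=get_state();print(s["force"],s["position"])
p=np.load("p.npy")
for v in (2.25,2.45):
  X=W(p,(-20,85*np.sin(1.05-v),85+85*np.cos(1.05-v)));print(v,(proj("side",X)-[120,130])*2.3,(proj("top",X)-[150,80])*2.4)
E
```

```text
[ 0.711874   -1.07897079 -0.60203665] [459.77900671 308.91440584 255.20672794]
2.25 [428.18052418 248.77671836] [259.83167877 357.45691149]
2.45 [429.22644336 263.89104578] [266.71182241 359.65516749]
```

View pics/g8.png

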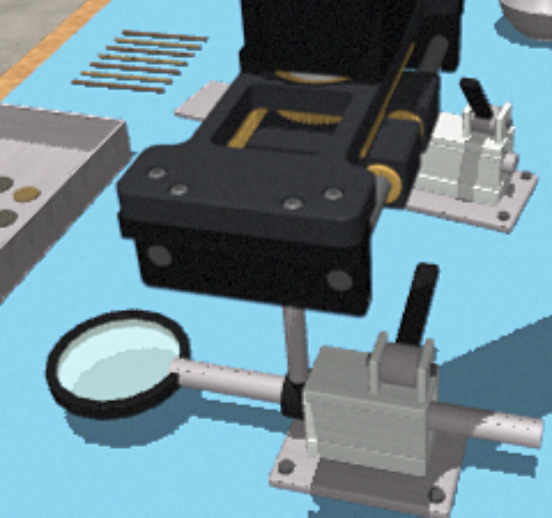

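View pics/g8t.png

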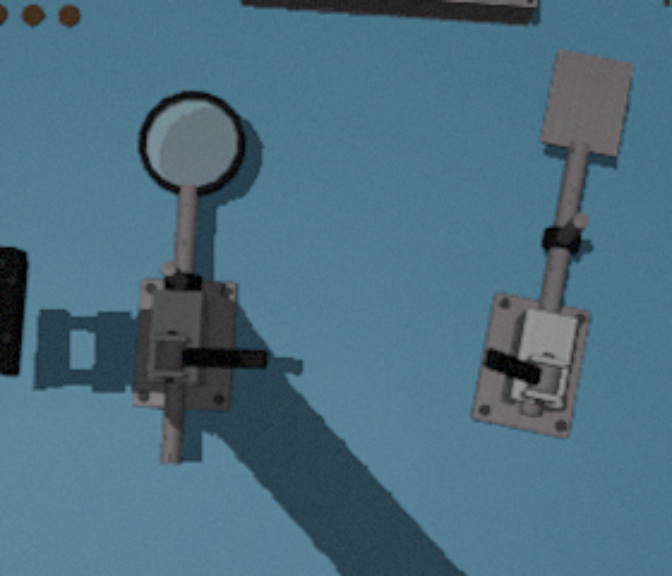

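```bash
python3 - <<'E'
from rig import *
import cv2,numpy as np
d=cv2.absdiff(read_camera("top"),cv2.imread("pics/top0.png"))[90:270,340:420];print(d.mean(),(d.max(2)>60).sum())
print(get_state()["clock"]); print(workorder.job_done())
E
```

```text
10.257800925925926 0
13.125
the job is handed in; nothing more can be done
None
```

The lens tube is home and its cam lever is closed. I handed the job in at about 13.1 s of the 51 s; it reported no verdict.

- **Tube:** I gripped the lens tube's post and slid it in about 71 mm. The push force rose from 3 to 9 N, and the side picture shows the black collar against the block. The lever was still open at that point.
- **Lever:** My first sideways push jammed by friction on the lever end, at about 18 N sideways and 20 N upward, short of the 40 N limit. I backed off, then followed the lever's arc over centre and it snapped shut.
- **Last checks:** The lever end shows at pixel (428, 265) in the enlarged side crop and (266, 358) in the top crop. The calibrated prediction for the closed value, 2.45 rad, is (429, 264) and (267, 360). The collar still sits on the block, and the gripper is well clear of everything.
- **Other arm:** In the top view, no pixel around the plate clamp, its lever and post differs from the start picture by more than 60 levels out of 255. It has not visibly moved.

No final check failed or disagreed.

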